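# Set the selector valve to its sixth hose stub and lock it

## Task

Set the hose selector valve to outlet six: turn its wing dial clockwise, click by click, until the nose points at the sixth thin hose stub counted clockwise from the fat capped one (the fat one is number zero). Then push the lock slide fully home, so that its fork straddles the square under the dial, and let go. Leave the brown bottle and the tube plate where they are.

Things in the scene. Friction and masses are not known exactly. Their poses are not given: they have to be found in the camera images.
- valve: Selector valve, fixed: foot plate 150 x 262 x 10 mm, round grey body 124 mm across, flat top at 50 mm height. Origin on the dial's axis at bench height; z up. Nine level steel hose stubs, 30 degrees apart, reach 90 mm from the axis at 35 mm height; each has a black rib on the top. The slide's bed, 66 mm wide, runs along -y to 152 mm from the axis; its guides end at 61 mm height.
- fat_stub (a point): Round end of stub number 0, the fat capped one (20 mm thick), 90 mm from the axis along the valve's -x, 35 mm above the bench. The thin stubs (9 mm), numbers 1 to 8, follow from it clockwise seen from above, 30 degrees apart: 3 points along the valve's +y, 6 along its +x, 8 is the last.
- dial (a joint): Dial angle in rad, growing clockwise seen from above: 0 with the nose at the fat stub, pi/6 (30 degrees) a click, so pi at the sixth stub; end stops just below 0 and just past 8 clicks. Each click takes about 0.1 N m to get over; let go, the dial springs into the nearest click. It starts at click 0, 1 or 2.
- dial_grip (a point): On the dial's axis, 84 mm above the bench, mid-height of the black upright wing: 16 mm thick, 62 to 98 mm above the bench, 44 mm from axis to pointed nose, 34 mm to blunt tail, sides flat to 30 mm from the axis, white line on top towards the nose. The frame turns with the dial: nose along -x, z up. Under the wing (50 to 62 mm height) is a 36 mm square steel boss, flats parallel and square to the wing.
- dial_nose (a point): Tip of the dial's pointed nose, 44 mm from the axis, 84 mm above the bench.
- lock (a joint): Travel of the lock slide in m: 0 drawn out, 0.049 home against its stop; moves along the valve's +y, towards the axis, against about 3 N of friction, and stays where left. Its flat fork (53 to 59 mm height, 39 mm between prongs) passes the square boss only if the flats are in line within about 4 degrees (clicks 0, 3, 6). It starts 0 to 5 mm in.
- lock_tab (a point): On the slide's upright steel tab, 46 mm wide (valve's x), 10 mm thick (valve's y), 59 to 97 mm above the bench; this point is 87 mm above the bench, mid-width. It lies 135 mm from the dial axis on the valve's -y side when drawn out, 86 mm when home. Pinch it across its thickness or push its outer face. Frame parallel to the valve's.
- brown_bottle: Loose brown bottle with a light cap, 60 mm across, 121 mm tall, to the valve's left; origin at the centre of its underside. Leave alone.
- tube_plate: Loose flat white tube plate, 85 x 127 x 19 mm, to the valve's right; origin at the centre of its underside. Leave alone.

How it is judged (in metres and radians):
On the way, in this order (a step that is already met when the one before it is completed fails the run):
1. the dial stands at the sixth click, the lock slide still drawn out (value of joint dial between 3.02 and 3.26 rad and value of joint lock below 0.02 m), for 0.2 s.
2. the lock slide is home, its fork over the square (value of joint lock above 0.045 m and value of joint dial between 3.02 and 3.26 rad), for 0.2 s.
At the end, for the whole second after the job is handed in: The dial points at the sixth stub (within 0.12 rad, 7 degrees), the lock slide is home within 4 mm, and the bottle (upright) and the tube plate are within 30 mm of where they stood (all of step 2 and distance of each of brown_bottle, tube_plate from where it was at the start of the episode below 0.03 m and angle between brown_bottle's own z axis and vertical below 0.2 rad); the robot touches nothing.
It fails at once if a bystander is pushed away or knocked over (distance of any of brown_bottle, tube_plate from where it was at the start of the episode above 0.03 m or angle between brown_bottle's own z axis and vertical above 0.5 rad).
It also fails if it takes over 67 s, if anything falls off the work surface, if the arm or the gripper's body presses on something with over 40 N, if the wrist force passes 120 N, or if a joint passes its speed limit or range.

## Robot

A 6-joint arm with a two-finger parallel gripper is mounted at the origin on a cart in front of the work surface, level with it; the furniture and walls round the work are solid. World frame = base frame: x ahead of the robot, y to its left, z up, the work surface at z = 0. Lengths are in mm, angles in rad, forces in N, time in s.
With the tool pointing down it reaches from about 375 to 750 mm from the base axis. Payload 9 kg.
Tool frame: the origin (TCP) lies midway between the tips of the shut fingers; the grasp point (between the pads) lies 19 mm behind it (grip_depth is the distance from the TCP to the grasp point, in mm); z points along the fingers, y is the direction in which the jaws open and shut (so a half turn about z gives the same grasp; the last joint's range is limited). The gripper opens to 85 mm and grips with 20 to 120 N. Pads are 22 mm wide; open, the fingers measure 114 mm over their backs; the gripper's body (76 mm by 85 mm) begins 54 mm behind the grasp point. The pads swing forward as they close: fully open they stand 13 mm farther back than shut.
Start: joints at [1.095, 0.104, 0.097, 1.564, 0, 1.353], TCP at [152.975, 580.203, 231.331] pointing down, gripper open.
Joint ranges: [-2.99, 2.99], [-0.84, 1.86], [-1.1, 1.16], [-1.84, 2.11], [-1.51, 1.56], [-3.14, 3.14]. Speed limits (rad/s): [2.22, 2.22, 2.57, 3.14, 3.14, 3.14].

## Interface

Orientations are given as a rotation vector (axis times angle).
In Python, from station import * gives the robot as it stands.
- The arm moves only by the tool arm_command, never from a script. Its argument "motion" is a list that holds one entry, the list of rows, each a list of 7 numbers: the shift along the tool's x, y, z in cm, then the turn, a rotation vector about the tool's x, y, z in rad, then the closure, from 0 (fully open) to 1 (shut). In form: [[[dx, dy, dz, ax, ay, az, claw], ...]]. A call has 1 to 8 rows; each row is the pose to reach, as a shift and turn from the pose commanded when the call began, along the tool's axes at that moment; what a row does not reach only later rows make up. A row lasts 1/10 s, in which the tool goes at most 50 mm and 8.59 degrees, less where a joint would pass 70% of its speed; a pose out of reach is approached as far as the arm can. A call with a gripper value outside its range is refused whole. The fingers move at their own pace and stop on an object; the grip force is fixed at half the most. Time passes only in rows, so rows that repeat a pose let the fingers close. It gives the time, the measured TCP pose, the force and the opening at its end, in the units of the state.
- observe(): the state, without advancing time (a new reading comes with each control period).
- snapshot(name): name is "side" or "top"; returns a dict with "img" (400x640x3 uint8, blue, green, red), "mtx" (3x3 intrinsics, pixels), "k1" (the pictures are not rectified: a ray, as slopes to the right and down, at radius r is drawn at 1 + k1 r^2 times it, then the intrinsics apply), "view" (4x4, takes a point from world to camera coordinates). Camera axes: x right, y up, looking along -z (the intrinsics and any distortion apply to the point x, -y, -z); pixel columns grow to the right and rows downward; lengths in mm; the calibration is good to about 2 mm. A picture is of the moment at which its call begins. There is no depth.
- finish_job(): hands the job in, once; it reports no verdict.
The state is a dict: "time": time; "joint_pos": joint angles; "dq": joint speeds; "tau": joint torques, N m; "tcp_pos": TCP position; "orientation": TCP orientation; "force": force on the tool from outside, world axes, zero at the start; "torque": the same for the moment, N m; "grip_width": opening from 0.0 (shut) to 1.0 (fully open).
Only numpy, scipy, OpenCV 4.12 (cv2) and the standard library are available. Lean on these libraries where they do the work, as an engineer would, in place of code of your own. Each camera call takes 0.05 s, during which the arm holds its last target.

## Working session

There is one attempt and no reset: what is moved stays moved. The work goes in short steps, Python scripts to look and compute and a tool call to move; the robot and the scene stay as the last step left them, time stands still between calls to the robot, and variables do not carry over. Pictures are saved under pics/ and viewed, and the job is handed in when it is done.

Besides the shell and the picture viewer there is one more tool, called after "Request:" by a JSON object that holds its "name" and its "arguments", one argument or row to a line. arm_command: Moves the arm, as the interface text tells. Its arguments: {"type":"object","properties":{"motion":{"type":"array"}},"required":["motion"]}

```bash
mkdir -p pics; ls
python3 - <<'E'
from station import *
import cv2
s=observe()
for k in s: print(k,s[k])
for n in("side","top"):
    d=snapshot(n); cv2.imwrite(f"pics/{n}0.png",d["img"]); print(n,d["mtx"],d["k1"],d["view"])
E
```

```text
pics
time 0.0
joint_pos [1.09530501e+00 1.04714503e-01 9.64713772e-02 1.56390296e+00
 6.95045752e-05 1.35309732e+00]
dq [-0.00037097 -0.00042139  0.00014152  0.00045202 -0.00164848 -0.00040342]
tau [-5.47050477e-04 -5.56937385e+01  5.03647578e+01  1.72461307e-02
 -3.68726005e-04 -1.09023114e-05]
tcp_pos [152.7826933  579.88113546 230.51458735]
orientation [-4.03751519e-01 -3.11501106e+00  1.95669959e-03]
force [-0.25950005  0.35809499  0.68405528]
torque [-0.02589469 -0.0128609  -0.00992792]
grip_width 1.0015718679084893
side [[400.79667166   0.         309.51246477]
 [  0.         400.79667166 201.83911273]
 [  0.           0.           1.        ]] -0.031391278818070745 [[ 8.82792905e-01 -4.69663708e-01 -9.62753659e-03 -4.57510197e+02]
 [ 2.33144510e-01  4.20248538e-01  8.76946295e-01 -2.03259881e+02]
 [-4.07823890e-01 -7.76406574e-01  4.80491942e-01 -8.44714489e+02]
 [ 0.00000000e+00  0.00000000e+00  0.00000000e+00  1.00000000e+00]]
top [[482.97827489   0.         317.4408315 ]
 [  0.         482.97827489 204.59379196]
 [  0.           0.           1.        ]] 0.017276399366369478 [[ 4.75584418e-03 -9.99959542e-01  7.63520316e-03 -1.11133724e+01]
 [ 9.94637660e-01  5.51908098e-03  1.03273737e-01 -5.02866594e+02]
 [-1.03311698e-01  7.10310680e-03  9.94623667e-01 -1.43148487e+03]
 [ 0.00000000e+00  0.00000000e+00  0.00000000e+00  1.00000000e+00]]
```

View pics/side0.png

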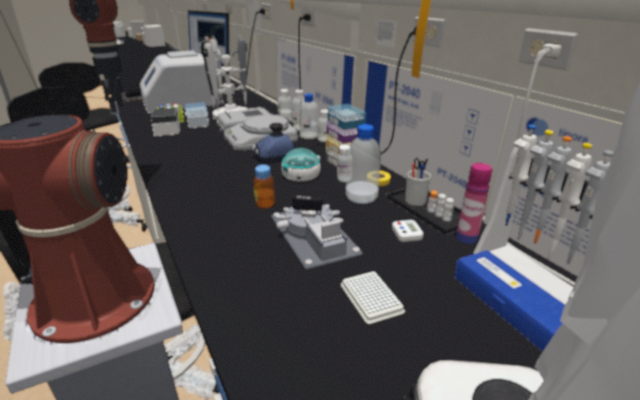

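View pics/top0.png

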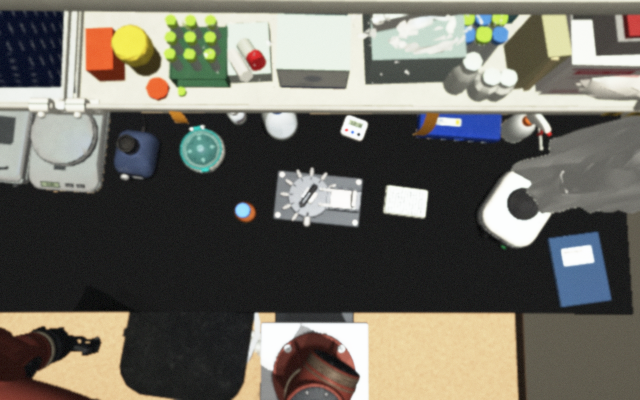

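```bash
cat > h.py <<'E'
from station import *
import cv2, numpy as np
from scipy.spatial.transform import Rotation as R
def proj(d,P):
    P=np.atleast_2d(P).astype(float); c=P@d["view"][:3,:3].T+d["view"][:3,3]
    a=np.c_[c[:,0],-c[:,1]]/(-c[:,2:]); r2=(a**2).sum(1,keepdims=True)
    a=a*(1+d["k1"]*r2); K=d["mtx"]; return np.c_[a[:,0]*K[0,0]+K[0,2],a[:,1]*K[1,1]+K[1,2]]
def unproj(d,uv,z):
    uv=np.array(uv,float); K=d["mtx"]
    a0=np.array([(uv[0]-K[0,2])/K[0,0],(uv[1]-K[1,2])/K[1,1]]); a=a0.copy()
    for _ in range(20): a=a0/(1+d["k1"]*(a@a))
    V=d["view"]; ray=V[:3,:3].T@np.array([a[0],-a[1],-1]); o=-V[:3,:3].T@V[:3,3]
    return o+ray*(z-o[2])/ray[2]
def crop(d,x0,y0,x1,y1,k,fn,pts=None):
    im=cv2.resize(d["img"][y0:y1,x0:x1],None,fx=k,fy=k,interpolation=cv2.INTER_CUBIC)
    if pts is not None:
        for p in pts: cv2.circle(im,(int((p[0]-x0+.5)*k),int((p[1]-y0+.5)*k)),2,(0,0,255),-1)
    cv2.imwrite(fn,im)
E
python3 - <<'E'
from h import *
d=snapshot("top"); crop(d,265,155,375,235,7,"pics/t1.png")
d=snapshot("side"); crop(d,245,155,375,275,5,"pics/s1.png")
E
```

```text
(no output)
```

View pics/t1.png

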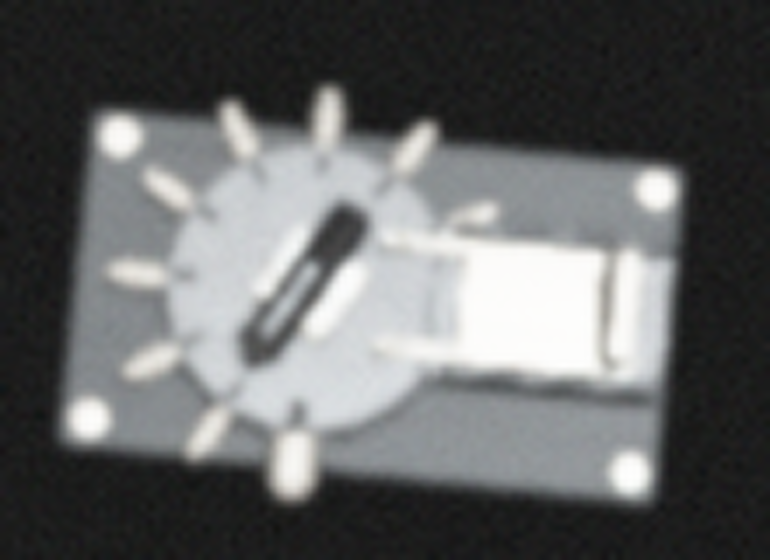

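View pics/s1.png

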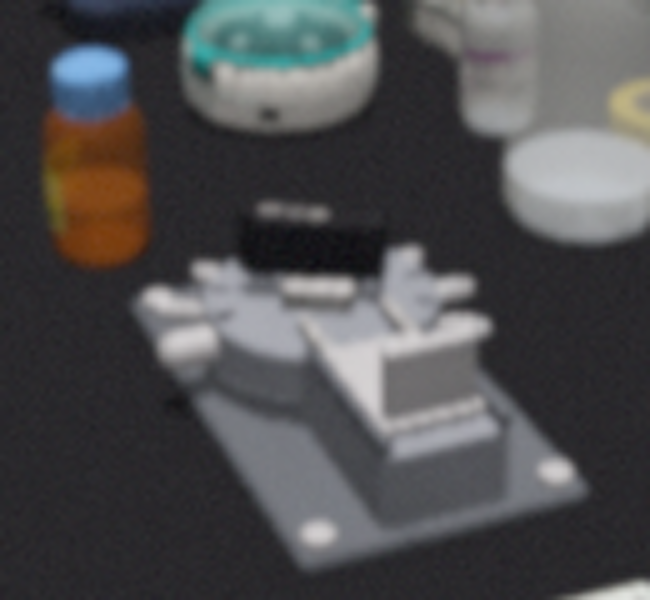

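```bash
cat > fit.py <<'E'
from h import *
from scipy.optimize import least_squares
d=snapshot("top"); ds=snapshot("side")
# stub ends (crop px): k -> uv
E={0:(292,500),1:(193,458),2:(126,373),3:(108,271),4:(147,172),5:(228,102),6:(331,88),7:(433,125),8:(497,208)}
obs=[];mod=[]
for k,(u,v) in E.items():
    a=np.pi-k*np.pi/6; r=90
    mod.append((r*np.cos(a),r*np.sin(a),35)); obs.append((265+u/7-.5+.0,155+v/7-.5))
mod=np.array(mod);obs=np.array(obs)
def w(p,m):
    c,s=np.cos(p[2]),np.sin(p[2]); return np.c_[p[0]+c*m[:,0]-s*m[:,1],p[1]+s*m[:,0]+c*m[:,1],m[:,2]]
f=lambda p:(proj(d,w(p,mod))-obs).ravel()
r=least_squares(f,[500,0,0]); p=r.x
# crop pixel centre convention
print(p,np.abs(r.fun).max()); print(r.fun.reshape(-1,2).round(1).tolist())
for n,uv,z in[("nose",(250,362),98),("tail",(358,208),98),("tabtop L",(628,250),97),("tabtopR",(622,375),97)]:
    P=unproj(d,(265+uv[0]/7-.5,155+uv[1]/7-.5),z)
    c,s=np.cos(p[2]),np.sin(p[2]); e=P[:2]-p[:2]; print(n,P.round(1),"valve:",(c*e[0]+s*e[1]).round(1),(-s*e[0]+c*e[1]).round(1))
m=[[0,0,98],[0,-135,97],[-90,0,35],[90,0,35],[0,90,35],[-23,-130,97],[23,-130,97],[-23,-140,97],[23,-140,97]]+[[44*np.cos(np.pi-t),44*np.sin(np.pi-t),98] for t in (0.5236,)]+[[-34*np.cos(np.pi-t),-34*np.sin(np.pi-t),98] for t in (0.5236,)]
m=np.array(m,float)
crop(d,265,155,375,235,7,"pics/t2.png",proj(d,w(p,m)))
crop(ds,245,155,375,275,5,"pics/s2.png",proj(ds,w(p,m)))
E
python3 fit.py
```

```text
[ 5.27466580e+02  1.61266477e+01 -9.26397448e-02] 1.0162378487145816
[[0.1, -0.0], [-0.3, 0.5], [-0.6, 0.6], [-0.4, -0.0], [-0.5, -0.2], [-0.0, 0.1], [0.5, -0.4], [0.3, -0.3], [1.0, -0.3]]
nose [490.5  41.3  98. ] valve: -39.1 21.7
tail [554.4  -2.5  98. ] valve: 28.6 -16.1
tabtop L [ 537.8 -113.7   97. ] valve: 22.3 -128.4
tabtopR [ 486.1 -111.1   97. ] valve: -29.4 -130.5
```

```bash
python3 -c "
import cv2,numpy as np
a=cv2.imread('pics/t2.png');b=cv2.imread('pics/s2.png')
a=cv2.resize(a,(420,305));b=cv2.resize(b,(380,351));c=np.zeros((351,800,3),np.uint8);c[:305,:420]=a;c[:,420:]=b;cv2.imwrite('pics/c2.png',c)"
```

```text
(no output)
```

View pics/c2.png

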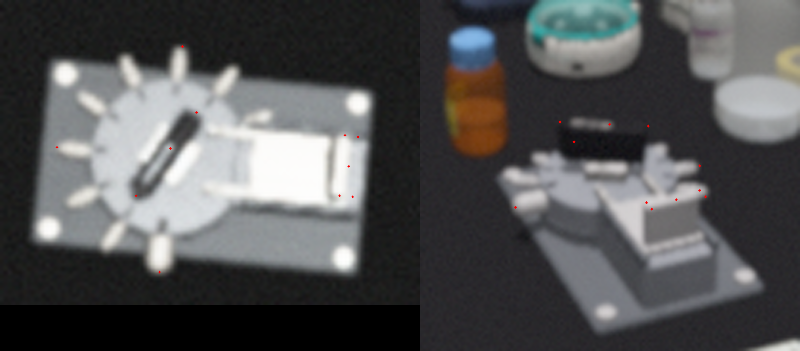

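```bash
cat > go.py <<'E'
import sys
from h import *
def go(x,y,z,yawdeg):
    s=observe(); T=R.from_rotvec(s["orientation"])
    a=np.radians(yawdeg); X=np.array([np.cos(a),np.sin(a),0]);Z=np.array([0,0,-1.]);G=R.from_matrix(np.c_[X,np.cross(Z,X),Z])
    dp=T.inv().apply(np.array([x,y,z])-s["tcp_pos"])/10; dr=(T.inv()*G).as_rotvec()
    print("t",round(s["time"],2),"tcp",s["tcp_pos"].round(1),"F",s["force"].round(1),"tau",s["torque"].round(2),"g",round(s["grip_width"],3),"J",s["joint_pos"].round(2))
    tx=T.apply([1,0,0]);print("yaw",np.degrees(np.arctan2(tx[1],tx[0])).round(1),"tilt",np.degrees(np.arccos(-T.apply([0,0,1])[2])).round(2))
    print("delta cm",dp.round(2),"rot",dr.round(3))
if __name__=="__main__": go(*map(float,sys.argv[1:]))
E
python3 go.py 300 430 231 -135; python3 go.py 527 16 180 -35.5
```

```text
t 0.3 tcp [153.  580.1 231.1] F [ 0.2 -0.   0.6] tau [-0.01 -0.03 -0.  ] g 1.002 J [ 1.1   0.1   0.1   1.56 -0.    1.35]
yaw 165.2 tilt 0.02
delta cm [-1.805e+01 -1.076e+01  1.000e-02] rot [-0.    -0.    -1.043]
t 0.3 tcp [153.  580.1 231.1] F [ 0.2 -0.   0.6] tau [-0.01 -0.03 -0.  ] g 1.002 J [ 1.1   0.1   0.1   1.56 -0.    1.35]
yaw 165.2 tilt 0.02
delta cm [-50.55 -45.     5.12] rot [-0.00e+00 -1.00e-03 -2.78e+00]
```

Request:
{"name": "arm_command", "arguments": {
  "motion": [
    [[-18,-10.8,0,0,0,-0.15,0],[-18,-10.8,0,0,0,-0.3,0],[-18,-10.8,0,0,0,-0.45,0],[-18,-10.8,0,0,0,-0.6,0],[-18,-10.8,0,0,0,-0.75,0],[-18,-10.8,0,0,0,-0.9,0],[-18,-10.8,0,0,0,-1.04,0],[-18,-10.8,0,0,0,-1.04,0]]
  ]
}}

```text
time: 1.1
tcp_pos: [299.8, 429.6, 231.4]
orientation: [-1.204, 2.901, 0.0]
force: [0.2, 0.3, 0.2]
grip_width: 1.0
```

```bash
python3 go.py 430 180 200 -80
```

```text
t 1.1 tcp [299.8 429.6 231.4] F [0.2 0.3 0.2] tau [ 0.04 -0.06 -0.03] g 1.0 J [ 0.71 -0.13 -0.13  1.57  0.   -0.08]
yaw -134.9 tilt 0.01
delta cm [  8.48 -26.84   3.13] rot [-0.     0.    -0.958]
```

Request:
{"name": "arm_command", "arguments": {
  "motion": [
    [[8.5,-26.8,3,0,0,-0.15,0],[8.5,-26.8,3,0,0,-0.3,0],[8.5,-26.8,3,0,0,-0.45,0],[8.5,-26.8,3,0,0,-0.6,0],[8.5,-26.8,3,0,0,-0.75,0],[8.5,-26.8,3,0,0,-0.9,0],[8.5,-26.8,3,0,0,-0.96,0],[8.5,-26.8,3,0,0,-0.96,0]]
  ]
}}

```text
time: 1.9
tcp_pos: [429.1, 177.2, 200.8]
orientation: [2.405, -2.02, 0.0]
force: [-0.7, 0.0, -0.2]
grip_width: 0.998
```

```bash
python3 go.py 527 16 150 -35.5
```

```text
t 1.9 tcp [429.1 177.2 200.8] F [-0.7  0.  -0.2] tau [0.05 0.   0.03] g 0.998 J [ 0.11 -0.32 -0.35  1.54 -0.   -1.64]
yaw -80.1 tilt 0.04
delta cm [17.57 -6.86  5.08] rot [ 0.001 -0.    -0.778]
```

Request:
{"name": "arm_command", "arguments": {
  "motion": [
    [[17.6,-6.9,3,0,0,-0.15,0],[17.6,-6.9,3,0,0,-0.3,0],[17.6,-6.9,4,0,0,-0.45,0],[17.6,-6.9,5,0,0,-0.6,0],[17.6,-6.9,5,0,0,-0.75,0],[17.6,-6.9,5,0,0,-0.78,0],[17.6,-6.9,5,0,0,-0.78,0],[17.6,-6.9,5,0,0,-0.78,0]]
  ]
}}

```text
time: 2.7
tcp_pos: [526.1, 18.3, 151.4]
orientation: [-2.991, 0.961, -0.0]
force: [-0.1, -0.0, 0.6]
grip_width: 0.996
```

```bash
python3 go.py 527 16 67 -35.5;python3 - <<'E'
from h import *
d=snapshot("top"); crop(d,255,145,375,235,6,"pics/t3.png")
d=snapshot("side"); crop(d,245,125,375,245,5,"pics/s3.png")
E
```

```text
t 2.7 tcp [526.1  18.3 151.4] F [-0.1 -0.   0.6] tau [0.02 0.03 0.02] g 0.996 J [-0.21 -0.12 -0.27  1.42  0.   -2.73]
yaw -35.6 tilt 0.01
delta cm [0.21 0.14 8.44] rot [-0.    -0.    -0.002]
```

View pics/s3.png

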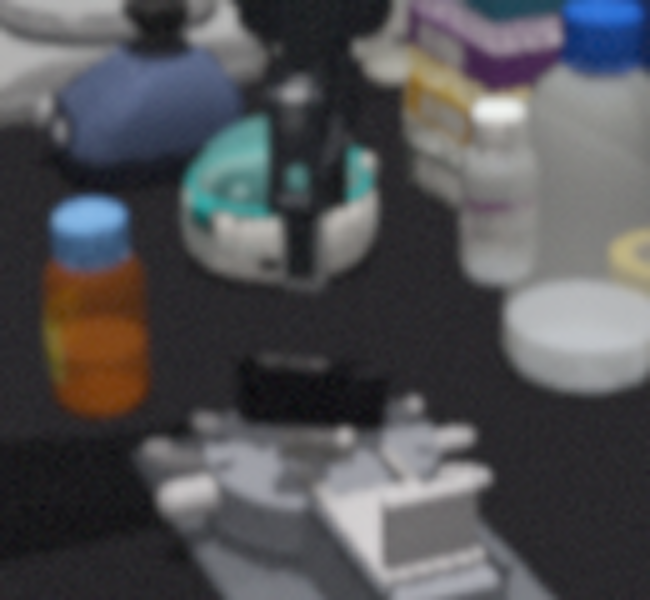

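View pics/t3.png

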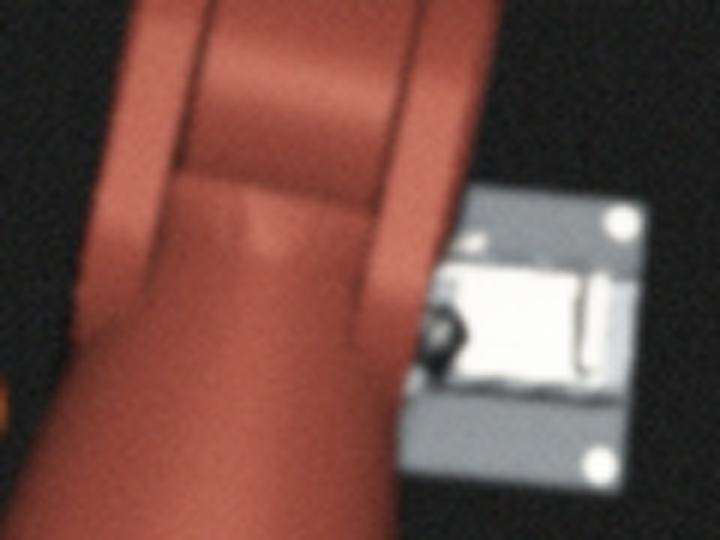

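Request:
{"name": "arm_command", "arguments": {
  "motion": [
    [[0.1,0.1,2,0,0,0,0],[0.1,0.1,4,0,0,0,0],[0.1,0.1,5.5,0,0,0,0],[0.1,0.1,7,0,0,0,0],[0.1,0.1,8,0,0,0,0],[0.1,0.1,8.3,0,0,0,0],[0.1,0.1,8.3,0,0,0,0],[0.1,0.1,8.3,0,0,0,0]]
  ]
}}

```text
time: 3.6
tcp_pos: [526.8, 16.7, 69.0]
orientation: [-2.992, 0.958, -0.002]
force: [-0.8, 0.0, 0.0]
grip_width: 0.998
```

```bash
python3 go.py 527 16 67 -35.5;python3 - <<'E'
from h import *
d=snapshot("side"); crop(d,245,125,375,245,5,"pics/s4.png")
E
```

```text
t 3.6 tcp [526.8  16.7  69. ] F [-0.8  0.   0. ] tau [ 0.03 -0.01  0.06] g 0.998 J [-0.22 -0.08 -0.39  1.27  0.   -2.74]
yaw -35.5 tilt 0.06
delta cm [0.06 0.05 0.2 ] rot [-0.    -0.001  0.   ]
```

View pics/s4.png

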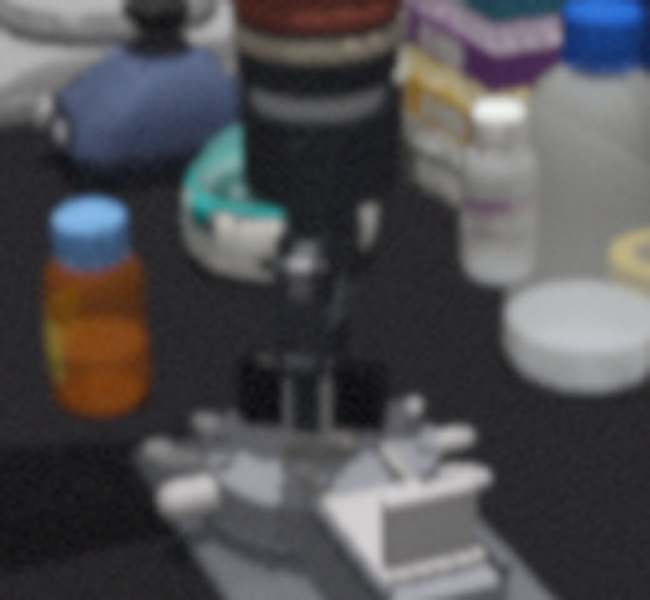

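Run:
```python
from h import *
d=snapshot("side"); 
a=np.radians(144.5);n=np.array([np.cos(a),np.sin(a)]);c=np.array([527.3,16.2]);j=np.array([n[1],-n[0]])
t=np.array([526.8,16.7])
# wing top corners & finger
P=[[*c,98],[*(c+44*n),98],[*(c-34*n),98],[*(c+44*n),62],[*(c-34*n),62]]
for s in(-1,1): P.append([*(t+s*45*j),75]); P.append([*(t+s*45*j+11*n),75]);P.append([*(t+s*45*j-11*n),75])
q=proj(d,P); print(((q-[245,125]+.5)*5).round(0).tolist())
crop(d,245,125,375,245,5,"pics/s5.png",q)
```

```text
[[324.0, 362.0], [239.0, 358.0], [390.0, 366.0], [241.0, 419.0], [390.0, 427.0], [311.0, 445.0], [289.0, 444.0], [333.0, 447.0], [334.0, 361.0], [314.0, 360.0], [354.0, 362.0]]
```

View pics/s5.png

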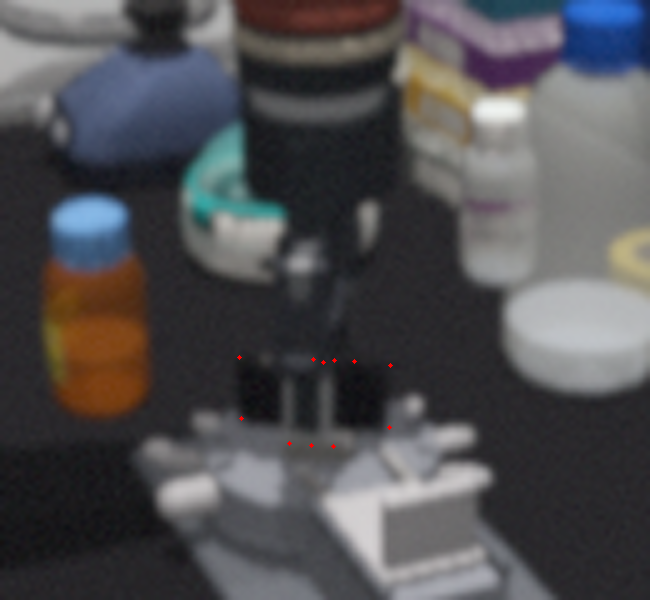

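Request:
{"name": "arm_command", "arguments": {
  "motion": [
    [[0,0,0.1,0,0,0,0.5],[0,0,0.1,0,0,0,0.7],[0,0,0.1,0,0,0,1],[0,0,0.1,0,0,0,1],[0,0,0.1,0,0,0,1],[0,0,0.1,0,0,0,1],[0,0,0.1,0,0,0,1],[0,0,0.1,0,0,0,1]]
  ]
}}

```text
time: 4.5
tcp_pos: [527.0, 17.7, 67.7]
orientation: [-2.99, 0.956, -0.002]
force: [3.7, 6.2, 0.3]
grip_width: 0.177
```

```bash
python3 go.py 527 16 67 -35.5
```

```text
t 4.5 tcp [527.   17.7  67.7] F [3.7 6.2 0.3] tau [ 0.94 -0.47  0.01] g 0.177 J [-0.22 -0.08 -0.39  1.26  0.   -2.74]
yaw -35.4 tilt 0.15
delta cm [0.1  0.14 0.07] rot [-0.003 -0.     0.001]
```

Request:
{"name": "arm_command", "arguments": {
  "motion": [
    [[0,-0.12,0,0,0,0,1],[0,-0.12,0,0,0,0.1,1],[0,-0.12,0,0,0,0.2,1],[0,-0.12,0,0,0,0.3,1],[0,-0.12,0,0,0,0.4,1],[0,-0.12,0,0,0,0.52,1],[0,-0.12,0,0,0,0.52,1]]
  ]
}}

```text
time: 5.2
tcp_pos: [527.2, 17.9, 67.6]
orientation: [-2.644, 1.696, -0.0]
force: [-0.6, 2.0, 4.7]
grip_width: 0.176
```

```bash
python3 go.py 527 16 67 -65.5
```

```text
t 5.2 tcp [527.2  17.9  67.6] F [-0.6  2.   4.7] tau [ 0.29  0.31 -0.09] g 0.176 J [-0.21 -0.08 -0.39  1.26  0.   -2.21]
yaw -65.4 tilt 0.02
delta cm [0.17 0.1  0.06] rot [-0.     0.     0.002]
```

Forces are low. I'll continue: 4 more clicks (2.094 rad), final yaw ≈ −185.5 (in steps).

Request:
{"name": "arm_command", "arguments": {
  "motion": [
    [[0,0,0,0,0,0.13,1],[0,0,0,0,0,0.26,1],[0,0,0,0,0,0.39,1],[0,0,0,0,0,0.52,1],[0,0,0,0,0,0.65,1],[0,0,0,0,0,0.78,1],[0,0,0,0,0,0.91,1],[0,0,0,0,0,1.05,1]]
  ]
}}

```text
time: 6.0
tcp_pos: [527.5, 18.0, 67.6]
orientation: [-1.437, 2.792, 0.0]
force: [1.5, 3.5, 2.1]
grip_width: 0.181
```

```bash
python3 go.py 527.2 17.9 67.6 174.5
```

```text
t 6.0 tcp [527.5  18.   67.6] F [1.5 3.5 2.1] tau [ 0.71 -0.01  0.08] g 0.181 J [-0.21 -0.08 -0.39  1.26  0.   -1.17]
yaw -125.5 tilt 0.07
delta cm [0.03 0.01 0.  ] rot [0.000e+00 1.000e-03 1.047e+00]
```

Request:
{"name": "arm_command", "arguments": {
  "motion": [
    [[0,0,0,0,0,0.13,1],[0,0,0,0,0,0.26,1],[0,0,0,0,0,0.39,1],[0,0,0,0,0,0.52,1],[0,0,0,0,0,0.65,1],[0,0,0,0,0,0.78,1],[0,0,0,0,0,0.91,1],[0,0,0,0,0,1.05,1]]
  ]
}}

```text
time: 6.8
tcp_pos: [527.7, 17.8, 67.6]
orientation: [0.156, 3.136, 0.001]
force: [2.6, 1.8, 1.7]
grip_width: 0.179
```

Request:
{"name": "arm_command", "arguments": {
  "motion": [
    [[0,0,0,0,0,0,1],[0,0,0,0,0,0,0.6],[0,0,0,0,0,0,0],[0,0,0,0,0,0,0],[0,0,0,0,0,0,0],[0,0,0,0,0,0,0],[0,0,0,0,0,0,0]]
  ]
}}

```text
time: 7.5
tcp_pos: [527.0, 17.8, 67.3]
orientation: [-0.153, -3.138, -0.0]
force: [-0.3, -0.0, 0.4]
grip_width: 0.998
```

```bash
python3 go.py 527.2 17.9 67.6 174.5
python3 - <<'E'
from h import *
d=snapshot("side"); crop(d,245,125,375,245,5,"pics/s6.png")
E
```

```text
t 7.5 tcp [527.   17.8  67.3] F [-0.3 -0.   0.4] tau [-0.01 -0.01  0.03] g 0.998 J [-0.21 -0.08 -0.39  1.26  0.   -0.12]
yaw 174.4 tilt 0.0
delta cm [-0.02  0.01 -0.03] rot [ 0.    -0.    -0.001]
```

View pics/s6.png

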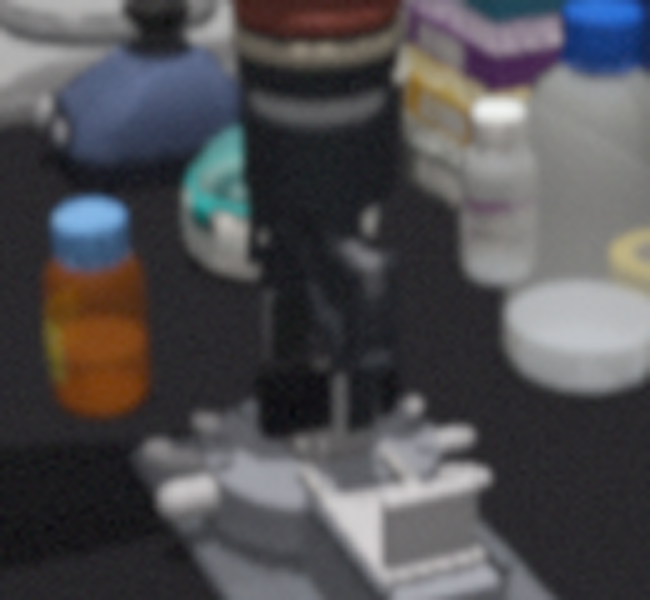

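```bash
python3 go.py 511.2 -149.7 140 174.5
```

```text
t 7.55 tcp [527.   17.8  67.3] F [ 0.5  0.8 -0.4] tau [-0.03 -0.01  0.01] g 1.002 J [-0.21 -0.08 -0.39  1.26  0.   -0.12]
yaw 174.4 tilt 0.0
delta cm [ -0.06 -16.82  -7.27] rot [ 0.    -0.    -0.002]
```

Request:
{"name": "arm_command", "arguments": {
  "motion": [
    [[0,0,-4,0,0,0,0],[0,0,-7.3,0,0,0,0],[0,-4,-7.3,0,0,0,0],[0,-8,-7.3,0,0,0,1],[0,-12,-7.3,0,0,0,1],[0,-16.8,-7.3,0,0,0,1],[0,-16.8,-7.3,0,0,0,1],[0,-16.8,-7.3,0,0,0,1]]
  ]
}}

```text
time: 8.35
tcp_pos: [510.3, -150.3, 140.2]
orientation: [-0.157, -3.137, -0.001]
force: [0.0, -0.3, 0.0]
grip_width: 0.146
```

```bash
python3 go.py 511.2 -149.7 74 174.5
python3 - <<'E'
from h import *
d=snapshot("side"); crop(d,245,125,375,245,5,"pics/s7.png")
d=snapshot("top"); crop(d,255,145,375,235,6,"pics/t7.png")
E
```

```text
t 8.35 tcp [ 510.3 -150.3  140.2] F [ 0.  -0.3  0. ] tau [0.   0.03 0.05] g 0.146 J [-0.53 -0.1  -0.27  1.4   0.   -0.43]
yaw 174.3 tilt 0.02
delta cm [-0.08  0.07  6.62] rot [ 0.    -0.    -0.004]
```

View pics/s7.png

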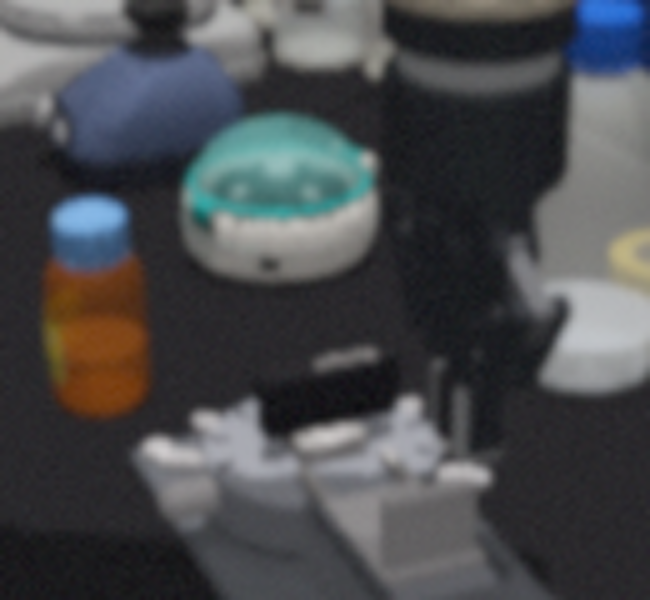

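View pics/t7.png

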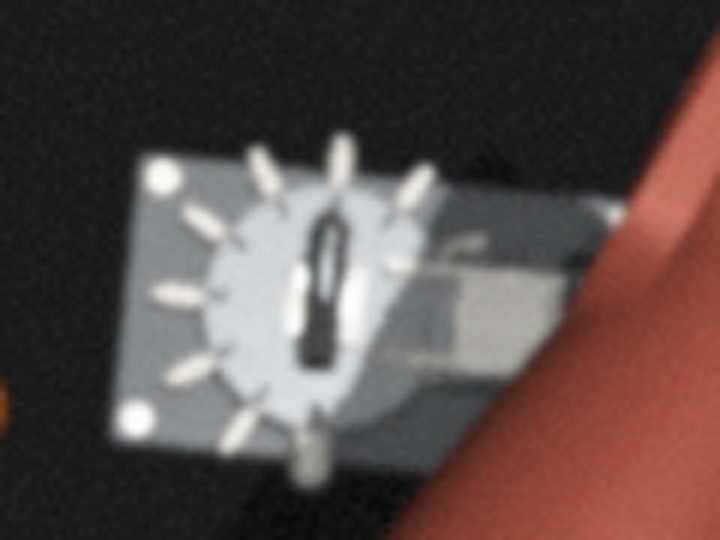

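Request:
{"name": "arm_command", "arguments": {
  "motion": [
    [[0,0,2.5,0,0,0,1],[0,0,5,0,0,0,1],[0,0,6.4,0,0,0,1],[0,0,6.4,0,0,0,1],[0,0.5,6.4,0,0,0,1],[0,1,6.4,0,0,0,1],[0,1,6.4,0,0,0,1]]
  ]
}}

```text
time: 9.15
tcp_pos: [512.4, -139.0, 77.5]
orientation: [0.152, 3.136, -0.001]
force: [1.1, -0.7, 0.1]
grip_width: -0.002
```

```bash
python3 go.py 512 -140 74 174.5
python3 - <<'E'
from h import *
d=snapshot("side"); crop(d,265,145,395,265,5,"pics/s8.png")
E
```

```text
t 9.15 tcp [ 512.4 -139.    77.5] F [ 1.1 -0.7  0.1] tau [-0.01 -0.04  0.01] g -0.002 J [-0.51 -0.08 -0.37  1.28  0.   -0.41]
yaw 174.4 tilt 0.1
delta cm [ 0.03 -0.11  0.35] rot [-0.     0.002 -0.001]
```

View pics/s8.png

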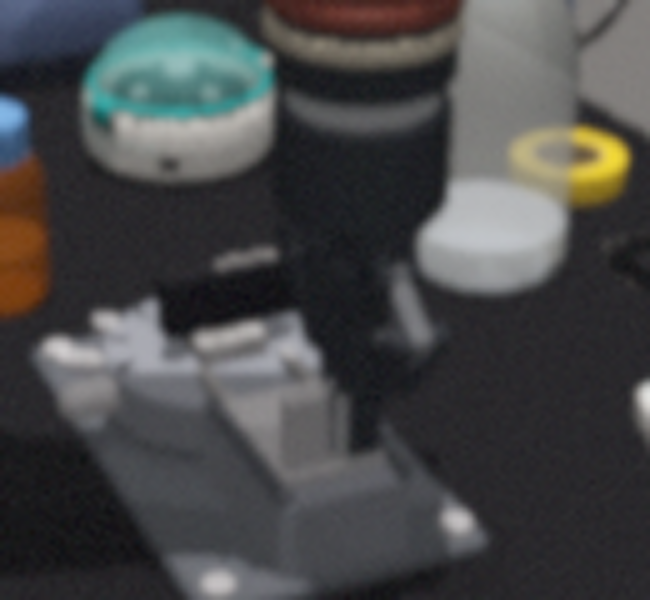

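Request:
{"name": "arm_command", "arguments": {
  "motion": [
    [[0,0.5,0.3,0,0,0,1],[0,1,0.3,0,0,0,1],[0,1.5,0.3,0,0,0,1],[0,2,0.3,0,0,0,1],[0,2.5,0.3,0,0,0,1],[0,3,0.3,0,0,0,1],[0,3.5,0.3,0,0,0,1],[0,3.8,0.3,0,0,0,1]]
  ]
}}

```text
time: 10.0
tcp_pos: [515.3, -101.1, 73.3]
orientation: [-0.153, -3.138, -0.0]
force: [1.1, -2.9, -2.6]
grip_width: -0.003
```

```bash
python3 go.py 512 -140 74 174.5
python3 - <<'E'
from h import *
d=snapshot("side"); crop(d,265,145,395,265,5,"pics/s9.png")
E
```

```text
t 10.0 tcp [ 515.3 -101.1   73.3] F [ 1.1 -2.9 -2.6] tau [-0.48  0.02 -0.05] g -0.003 J [-0.44 -0.09 -0.39  1.28  0.   -0.35]
yaw 174.4 tilt 0.01
delta cm [-0.05 -3.9  -0.07] rot [ 0.    -0.    -0.002]
```

View pics/s9.png

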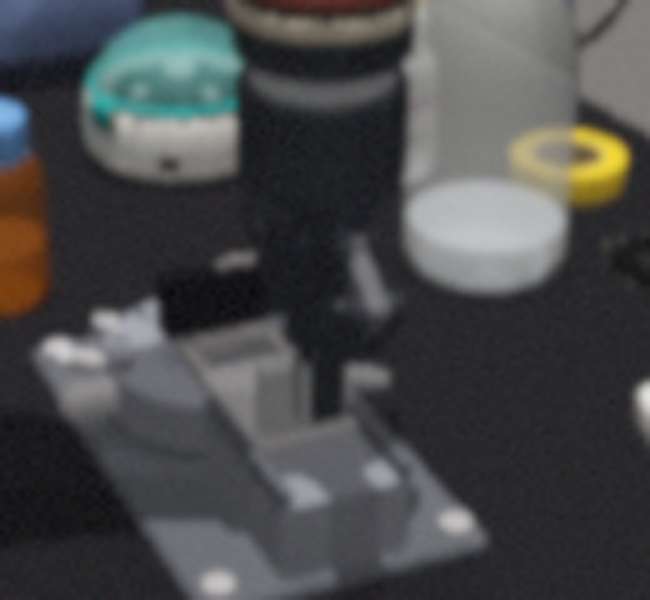

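Request:
{"name": "arm_command", "arguments": {
  "motion": [
    [[0,0.4,0,0,0,0,1],[0,0.8,0,0,0,0,1],[0,1.1,0,0,0,0,1],[0,1.1,0,0,0,0,1]]
  ]
}}

```text
time: 10.45
tcp_pos: [516.4, -90.1, 73.3]
orientation: [0.153, 3.138, 0.001]
force: [-0.4, 0.1, 0.5]
grip_width: 0.002
```

Request:
{"name": "arm_command", "arguments": {
  "motion": [
    [[0,0.15,0,0,0,0,1],[0,0.3,0,0,0,0,1],[0,0.3,0,0,0,0,1]]
  ]
}}

```text
time: 10.75
tcp_pos: [516.7, -87.6, 73.4]
orientation: [0.154, 3.138, 0.0]
force: [-0.3, -1.5, -0.5]
grip_width: 0.001
```

Request:
{"name": "arm_command", "arguments": {
  "motion": [
    [[0,0.15,0,0,0,0,1],[0,0.3,0,0,0,0,1],[0,0.3,0,0,0,0,1]]
  ]
}}

```text
time: 11.05
tcp_pos: [516.9, -86.3, 73.5]
orientation: [-0.155, -3.137, 0.005]
force: [-2.7, -10.4, -0.2]
grip_width: -0.002
```

Request:
{"name": "arm_command", "arguments": {
  "motion": [
    [[0,0.1,0,0,0,0,1],[0,0.2,0,0,0,0,1],[0,0.2,0,0,0,0,1]]
  ]
}}

```text
time: 11.35
tcp_pos: [516.9, -86.1, 73.5]
orientation: [-0.157, -3.137, 0.011]
force: [-3.9, -20.3, -1.3]
grip_width: 0.002
```

Request:
{"name": "arm_command", "arguments": {
  "motion": [
    [[0,-1.5,0,0,0,0,1],[0,-3,0,0,0,0,1],[0,-3,-5,0,0,0,1],[0,-4,-10,0,0,0,1],[0,-8,-14,0,0,0,1],[0,-13,-14,0,0,0,1],[0,-18,-14,0,0,0,1],[0,-23,-14,0,0,0,1]]
  ]
}}

```text
time: 12.15
tcp_pos: [495.0, -308.7, 214.0]
orientation: [0.153, 3.136, -0.0]
force: [0.7, 0.6, 0.5]
grip_width: 0.0
```

```bash
python3 go.py 512 -140 74 174.5
python3 - <<'E'
from h import *
d=snapshot("side"); crop(d,265,155,385,265,5,"pics/sa.png")
d=snapshot("top"); crop(d,225,145,445,235,3.6,"pics/ta.png")
p=(527.3,17.0); c,s=np.cos(-.095),np.sin(-.095)
for y in(-81,-91): print(y,[(q-[225,145]+.5)*3.6 for q in proj(d,[[p[0]-s*y+c*x,p[1]+c*y+s*x,97] for x in(-23,23)])])
E
```

```text
t 12.15 tcp [ 495.  -308.7  214. ] F [0.7 0.6 0.5] tau [-0.   -0.08 -0.02] g 0.0 J [-0.78  0.05  0.01  1.53  0.   -0.68]
yaw 174.4 tilt 0.1
delta cm [-0.02 16.95 14.  ] rot [-0.     0.002 -0.002]
-81 [array([401.59203119, 215.24870873]), array([407.08864485, 158.36819014])]
-91 [array([414.07006462, 216.50057523]), array([419.52443144, 159.61409666])]
```

View pics/sa.png

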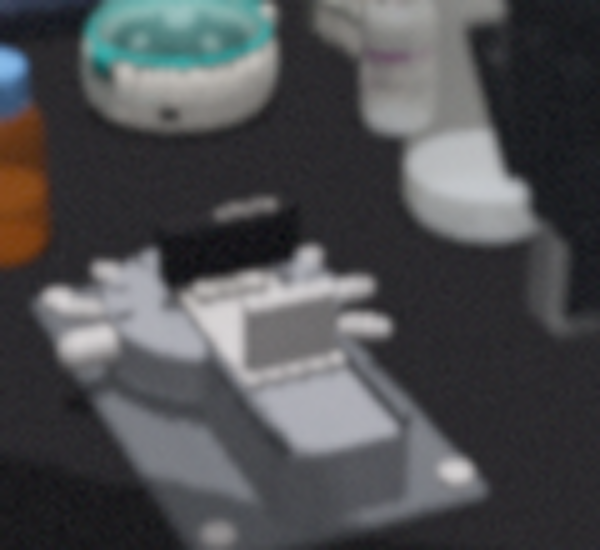

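View pics/ta.png

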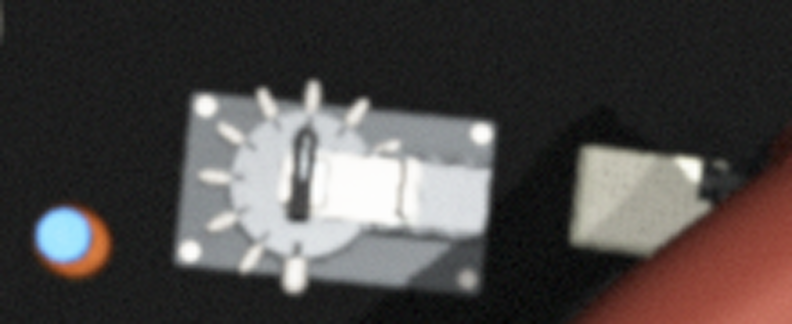

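```bash
python3 -c "
from station import *
print(finish_job())"
```

```text
the job is handed in; nothing more can be done
None
```

The valve is set to outlet six and the lock slide is home. The job is handed in after about 12 s of the 67 s allowed.

- **Dial:** The camera pictures showed it at click 1. I gripped the wing across its flats, turned it 150° clockwise (five clicks) and released it. The top picture then showed the nose at stub 6, with the slide still drawn out.
- **Lock slide:** I pushed the tab's outer face with the shut fingers, at about 3 N, until it stopped. The force then rose to about 20 N with the tool stopped about 105 mm from the dial axis, about where I expected it to stop with the tab home.
- **Final check:** After backing off, the top picture shows the tab at the predicted home position and the nose at stub 6. The brown bottle is upright and appears unmoved. I saw no shift in the tube plate, though the arm partly covered it in that picture. The tool was clear of everything, with about 1 N on the force reading.

No check failed or disagreed. The closest thing to a mismatch was the dial axis, which lay about 1.5 mm from my first image estimate. I corrected for it while gripping.

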